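# Uncover the inspection camera and hold the ball tray over it

### The arm

A 6-joint arm with a two-finger parallel gripper is mounted at the origin on a cart in front of the work surface, level with it; the furniture and walls round the work are solid. World frame = base frame: x ahead of the robot, y to its left, z up, the work surface at z = 0. Lengths are in m, angles in rad, forces in N, time in s.
With the tool pointing down it reaches from about 0.375 to 0.975 m from the base axis. Payload 3.8 kg.
Tool frame: the origin (TCP) lies midway between the tips of the shut fingers; the grasp point (between the pads) lies 19 mm behind it; z points along the fingers, y is the line along which they close (so a half turn about z gives the same grasp; the last joint's range is limited). The gripper opens to 85 mm and grips with 20 to 120 N. Pads are 22 mm wide; open, the fingers measure 114 mm over their backs; the gripper's body (76 mm by 85 mm) begins 54 mm behind the grasp point. The pads swing forward as they close: fully open they stand 13 mm farther back than shut.
Start: joints at [-1.14, 0.264, 1.604, -0, 1.274, -0.037], TCP at [0.304, -0.602, 0.231] pointing down, gripper open.
Joint ranges: [-2.63, 2.63], [-0.94, 2.18], [0.31, 2.57], [-1.31, 4.45], [0, 2.66], [-2.55, 2.55]. Speed limits (rad/s): [2.57, 2.57, 3.14, 3.14, 3.14, 3.14].

### API

Orientations are given as a rotation vector (axis times angle).
In Python, from workcell import bot gives the robot as it stands.
- The arm moves only by the tool step_arm, never from a script. Its argument "motion" is a list of rows, each a list of 5 numbers: the finger opening in cm, from 0 to 8.54, then the shift along the tool's x, y, z in cm, then the turn about the tool's z in degrees. In form: [[claw, dx, dy, dz, twist], ...]. A call has 1 to 20 rows; each row is the pose to reach, as a shift and turn from the pose commanded when the call began, along the tool's axes at that moment; what a row does not reach only later rows make up. A row lasts 1/10 s, in which the tool goes at most 50 mm and 8.59 degrees, less where a joint would pass 70% of its speed; a pose out of reach is approached as far as the arm can. A call with a gripper value outside its range is refused whole. The fingers move at their own pace and stop on an object; "force" is the grip in N (left out, the last holds). Time passes only in rows, so rows that repeat a pose let the fingers close. It gives the time, the measured TCP pose, the force, the opening and the grip force at its end, in the units of the state.
- bot.read_state(): the state, without advancing time (a new reading comes with each control period).
- bot.read_camera(name): name is "side" or "top"; returns (picture, depth): 384x512x3 uint8, red, green, blue; 384x512 float32, m along the optical axis (not along the pixel's ray), 0 where there is no reading.
- bot.calibration(name): a dict with "mtx" (3x3 intrinsics, pixels), "origin" and "orientation" of the camera in the world. Camera axes: x right, y up, looking along -z (the intrinsics and any distortion apply to the point x, -y, -z); pixel columns grow to the right and rows downward; lengths in m; the calibration is good to about 2 mm. A picture is of the moment at which its call begins. calibration takes no time and is no camera call.
- bot.finish_job(): hands the job in; it is judged then, once.
The state is a dict: "time": time; "q": joint angles; "joint_vel": joint speeds; "joint_torque": joint torques, N m; "tool_pos": TCP position; "tcp_rot": TCP orientation; "wrist_force": force on the tool from outside, world axes, zero at the start; "torque": the same for the moment, N m; "width": opening from 0.0 (shut) to 1.0 (fully open); "grip_force": force on a finger pad.
Only numpy, scipy, OpenCV 4.12 (cv2) and the standard library are available. Lean on these libraries where they do the work, as an engineer would, in place of code of your own. Each camera call takes 0.05 s, during which the arm holds its last target. There are 200 camera calls.

### The job

The upward-looking inspection camera on the bench is still covered by a closed parts case: set that case down (do not drop it) squarely on top of the column of two cases like it, edges flush, and let go. Then pick up the aluminium ball tray by its upright rib and carry it level, so that the loose steel ball stays in its pocket, and finish while holding it still and level in the air with the pocket centred over the camera's window, the tray's underside about 80 mm above the window; the program ends with the tray still in the gripper. Leave the solder spool, the side cutters and the terminal block where they are.

Things in the scene. Friction and masses are not known exactly. Their poses are not given: they have to be found in the camera images.
- camera_window (a point): centre of the round window (black and clear, in a white light ring) flush in the flat top of the inspection camera, 51 mm above the bench top. The camera is a grey box, 100 (x) x 90 (y) x 51 (z) mm over the bench, fixed; a steel connector stands out 11 mm on its +x side. At the start the loose case lies on the window.
- case_loose_center (a point): closed grey plastic parts case, 76 (x, long) x 50 (y) x 36 (z) mm, 0.1 to 0.2 kg, flat above and below, lid fixed shut, small black latch on its -x end. This point: its centre, 18 mm above its underside. This is the one that lies on top of the camera at the start, up to 8 mm off the window's centre and turned up to 0.5 rad on it.
- case_upper_center (a point): closed grey plastic parts case, 76 (x, long) x 50 (y) x 36 (z) mm, 0.1 to 0.2 kg, flat above and below, lid fixed shut, small black latch on its -x end. This point: its centre, 18 mm above its underside. This is the upper case of the column; its lid is 72 mm above the foam mat (78 mm above the bench top).
- case_bottom_center (a point): closed grey plastic parts case, 76 (x, long) x 50 (y) x 36 (z) mm, 0.1 to 0.2 kg, flat above and below, lid fixed shut, small black latch on its -x end. This point: its centre, 18 mm above its underside. This is the lower case of the column, standing on the pink foam mat, whose top is 6 mm above the bench top; squarely under the upper one.
- tray_rib (a point): centre of the ball tray's upright rib: 50 mm long (x), 10 mm thick (y), standing in the middle of the tray, to hold it by. This point is 34 mm above the tray's underside, 28 mm above its plate; the rib's top is 51 mm above the underside. Axes: the tray's, x towards the pocket, z up. The tray is balanced about the rib.
- tray_pocket (a point): point on the tray's underside below the centre of the ball pocket, 45 mm from the rib's centre along the tray's +x and 34 mm lower; axes the tray's. The pocket is a low steel ring on the plate, 37 mm across outside, 24 mm inside, 3.5 mm high; the ball rolls over its rim at a tilt of about 45 degrees or with sudden knocks.
- ball_center (a point): loose steel ball, 22 mm across, 40 g, free to roll about 4 mm either way inside the pocket. This point: its centre, 17 mm above the tray's underside.
- solder_spool_center (a point): bystander: spool of solder wire standing on its flange, 60 mm across, 44 mm high. This point: its centre.
- side_cutter_center (a point): bystander: side cutters lying flat, 46 x 118 (y) x 12 mm. This point: their centre.
- terminal_block_center (a point): bystander: green terminal block, 12 x 40 (y) x 15 mm. This point: its centre.
- lamp_head (a point): magnifier lamp, fixed: a round head 160 mm across and 45 mm thick on a jointed arm. This point: the middle of the head, about 210 mm above the bench. The foot (45 mm high) stands about 0.3 m to its right (-y), the arm rises from the foot to over 0.3 m and comes back to the head. Keep clear of head and arm: stay on the robot's side of them.
- camera: the inspection camera's box as a whole; origin 45 mm below the centre of the window.
- case_loose: the loose case as a whole; origin at the centre of its underside.
- tray: the ball tray as a whole: flat aluminium plate 130 (x) x 70 (y) x 6 (z) mm, 0.2 kg, loose on the bench top (z = 0); origin at the centre of its underside. Rib in the middle, pocket on the +x half; on the -x half, 45 mm from the middle, a fixed steel balance puck 30 mm across, 8 mm high.
Things that resemble listed ones, but are neither listed nor needed, are in the scene too. What is shaped like the case_loose but orange or red is not meant.

How it is judged:
On the way, in this order (a step that is already met when the one before it is completed fails the run):
1. the case from the camera rests squarely on the column, released (x of case_loose_center in the frame of case_upper_center between -0.008 and 0.008 m and y of case_loose_center in the frame of case_upper_center between -0.008 and 0.008 m and z of case_loose_center in the frame of case_upper_center between 0.033 and 0.039 m and angle between the x axis of case_loose_center and the x axis of case_upper_center, either way round below 0.14 rad and angle between each of case_loose_center, case_upper_center, case_bottom_center's own z axis and vertical below 0.06 rad and x of case_upper_center in the frame of case_bottom_center between -0.008 and 0.008 m and y of case_upper_center in the frame of case_bottom_center between -0.008 and 0.008 m and z of case_upper_center in the frame of case_bottom_center between 0.033 and 0.039 m and angle between the x axis of case_upper_center and the x axis of case_bottom_center, either way round below 0.14 rad and height (world z) of case_bottom_center below 0.031 m and contact force between the fingers and case_loose below 0.1 N and linear speed of case_loose below 0.03 m/s), for 0.2 s.
2. the tray is lifted off the bench (height (world z) of tray_pocket above 0.04 m and contact force between the fingers and tray above 0.5 N), for 0.2 s.
At the end, for the whole second after the job is handed in: Cases stacked in one upright column, each within 8 mm and 0.14 rad of the one below, top one released; tray held still in the air by the gripper alone, tilt under 0.1 rad, pocket within 14 mm of the window centre, underside 62 to 98 mm above the window, ball in the pocket (all of step 1 and contact force between the fingers and tray above 0.5 N and horizontal distance between tray_pocket and camera_window below 0.014 m and z of tray_pocket in the frame of camera_window between 0.062 and 0.098 m and angle between tray_pocket's own z axis and vertical below 0.1 rad and linear speed of tray below 0.03 m/s and angular speed of tray below 0.2 rad/s and not (distance between ball_center and tray_pocket above 0.024 m) and contact force between tray and camera below 0.05 N and contact force between tray and case_loose below 0.05 N); the arm keeps its last pose, push and grip.
It fails at once if the ball leaves its pocket (distance between ball_center and tray_pocket above 0.024 m).
It fails at once if the tray is tipped more than 0.35 rad (angle between tray_pocket's own z axis and vertical above 0.35 rad).
It fails at once if the case is dropped from more than 15 mm above its place on the column (z of case_loose_center in the frame of case_upper_center above 0.051 m and contact force between the fingers and case_loose below 0.02 N).
It fails at once if a bystander is moved more than 20 mm (distance of any of solder_spool_center, side_cutter_center, terminal_block_center from where it was at the start of the episode above 0.02 m).
It also fails if it takes over 64 s, if anything falls off the work surface, if the arm or the gripper's body presses on something with over 40 N, if the wrist force passes 120 N, or if a joint passes its speed limit or range.

## Working session

There is one attempt and no reset: what is moved stays moved. The work goes in short steps, Python scripts to look and compute and a tool call to move; the robot and the scene stay as the last step left them, time stands still between calls to the robot, and variables do not carry over. Pictures are saved under pics/ and viewed, at most 10 in all, crops included, and the job is handed in when it is done.

Besides the shell and the picture viewer there is one more tool, called after "Call:" as name(argument=value, ...) on one line, values as JSON. step_arm: Moves the arm, as the interface text tells. Its arguments: {"type":"object","properties":{"motion":{"type":"array","items":{"type":"array","items":{"type":"number"}}},"force":{"type":"number"}},"required":["motion"]}

```bash
mkdir -p pics; cat > h.py <<'E'
import numpy as np, cv2
from scipy.spatial.transform import Rotation as R
from workcell import bot
def cal(n):
    c=bot.calibration(n); o=np.array(c["orientation"],float)
    Rm=o if o.shape==(3,3) else R.from_rotvec(o).as_matrix()
    return np.array(c["mtx"]),np.array(c["origin"]),Rm,c
def shot(n,f):
    p,d=bot.read_camera(n); cv2.imwrite(f"pics/{f}.png",p[:,:,::-1]); np.save(f"pics/{f}.npy",d); return p,d
def world(n,d):
    K,o,Rm,_=cal(n); v,u=np.mgrid[:d.shape[0],:d.shape[1]]
    P=np.stack([(u-K[0,2])/K[0,0]*d,-(v-K[1,2])/K[1,1]*d,-d],-1)
    return P@Rm.T+o
def atz(n,u,v,z):
    K,o,Rm,_=cal(n); r=Rm@np.array([(u-K[0,2])/K[0,0],-(v-K[1,2])/K[1,1],-1]); return o+r*(z-o[2])/r[2]
E
python3 - <<'E'
from h import *
for n in("top","side"):
    shot(n,n+"0"); print(bot.calibration(n))
print(bot.read_state())
a=cv2.imread("pics/top0.png");b=cv2.imread("pics/side0.png")
cv2.imwrite("pics/t1.png",cv2.resize(a,(800,600),interpolation=2));cv2.imwrite("pics/s1.png",cv2.resize(b,(800,600)))
E
```

```text
{'mtx': array([[499.07814707,   0.        , 255.13326209],
       [  0.        , 499.07814707, 189.75875   ],
       [  0.        ,   0.        ,   1.        ]]), 'origin': array([0.25034416, 0.1977755 , 2.01011361]), 'orientation': array([ 0.14955282, -0.13467919, -1.59227716])}
{'mtx': array([[477.71981074,   0.        , 258.93413112],
       [  0.        , 477.71981074, 191.02921196],
       [  0.        ,   0.        ,   1.        ]]), 'origin': array([-0.26495274, -1.42469417,  1.03213428]), 'orientation': array([ 1.09729872, -0.27173721, -0.40976384])}
{'time': 0.1, 'q': array([-1.13986725e+00,  2.64720142e-01,  1.60528131e+00,  3.73330385e-05,
        1.27372355e+00, -3.68688113e-02]), 'joint_vel': array([-3.77218770e-05, -2.57490390e-03, -3.37840060e-03,  1.00239952e-03,
        8.53572726e-04, -9.65425322e-04]), 'joint_torque': array([-8.59413421e-05, -5.16709507e+01, -3.68591201e+01, -9.20517346e-05,
        6.21180530e-03,  7.72652470e-06]), 'tool_pos': array([ 0.30411201, -0.6018386 ,  0.23003433]), 'tcp_rot': array([-3.05401046e+00, -7.27630347e-01,  6.00315668e-04]), 'wrist_force': array([ 0.31543256,  0.62459084, -1.32276084]), 'torque': array([-0.02998225,  0.03237278, -0.01894986]), 'grip_force': 0.0, 'width': 0.9993046672083384}
```

View pics/t1.png

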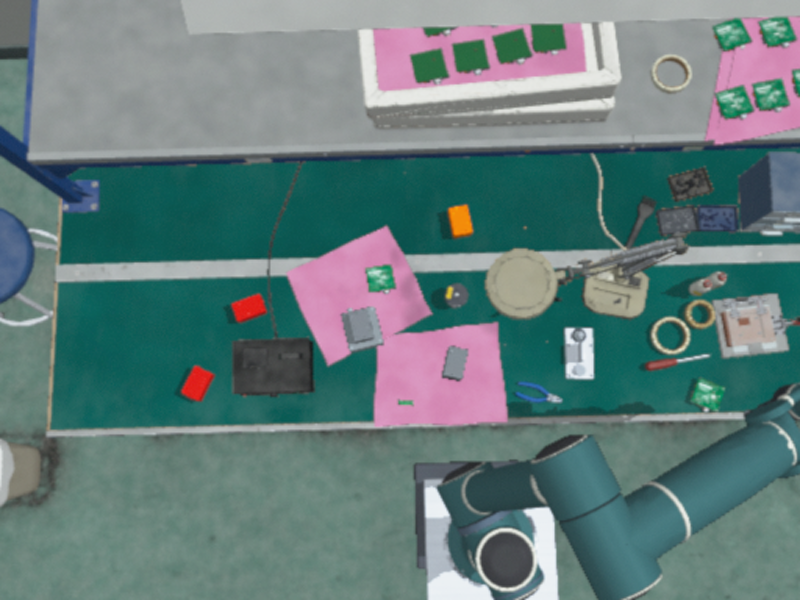

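View pics/s1.png

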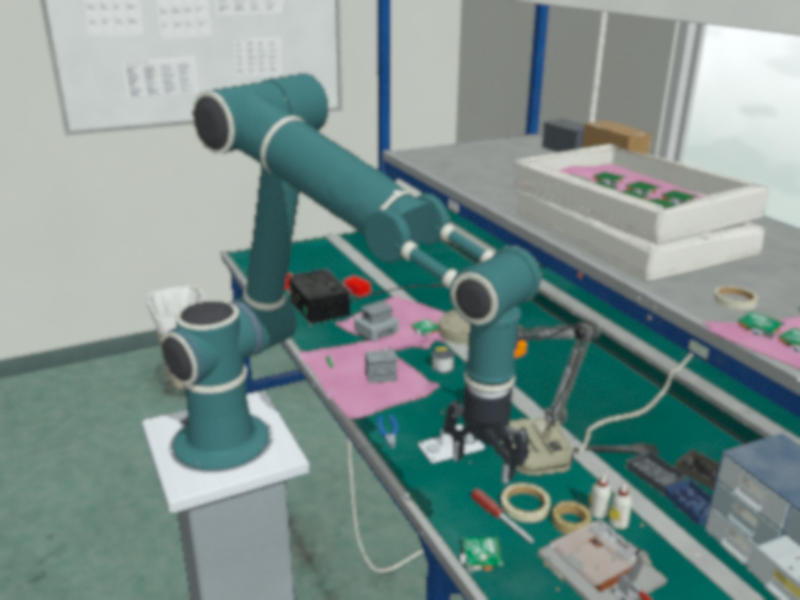

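The top view shows the column at (455,363), the grey camera with the loose case at (362,328), the tray at (578,353) and the lamp head at (522,283). The spool is at (456,295), the cutters at (538,392) and the terminal block at (405,402). The orange and red boxes at (460,220), (248,307) and (197,383) are decoys.

Next I'll check an enlarged crop and measure from the depth.

```bash
python3 - <<'E'
from h import *
a=cv2.imread("pics/top0.png"); cv2.imwrite("pics/c1.png",cv2.resize(a[185:275,205:395],(800,379),interpolation=cv2.INTER_CUBIC))
d=np.load("pics/top0.npy");W=world("top",d)
def face(name,u0,v0,u1,v1,z0,z1):
    u0,v0,u1,v1=[int(t*.64) for t in(u0,v0,u1,v1)]
    s=np.zeros(d.shape,bool);s[v0:v1,u0:u1]=1
    m=s&(W[...,2]>z0)&(W[...,2]<z1)&(d>0)
    n,l,st,_=cv2.connectedComponentsWithStats(m.astype(np.uint8)); k=1+np.argmax(st[1:,4]); m=l==k
    P=W[m]; r=cv2.minAreaRect((P[:,:2]*1000).astype(np.float32)); vv,uu=np.nonzero(m)
    print(name,m.sum(),"px",uu.mean(),vv.mean(),"z",np.median(P[:,2]).round(4),"mean",P[:,:2].mean(0).round(4),"rect",np.round(r[0],1),np.round(r[1],1),round(r[2],1))
face("loose",330,295,400,365,.075,.11)
face("cambox",330,295,400,365,.035,.065)
face("column",430,335,485,390,.065,.095)
face("rib",550,320,610,390,.035,.08)
face("plate",550,320,610,390,.003,.03)
face("lamp",480,245,560,320,.15,.3)
face("spool",440,275,475,310,.02,.07)
face("term",390,392,420,412,.010,.04)
print(np.median(W[150:160,300:310,2]),W[218,300],W[262,300])
E
```

```text
loose 251 px 230.5577689243028 207.73705179282868 z 0.0872 mean [0.5327 0.309 ] rect [533.6 309.1] [79.  49.9] 12.6
cambox 316 px 232.37025316455697 211.6139240506329 z 0.051 mean [0.5224 0.3041] rect [533.  307.5] [106.8  90.1] 12.1
column 256 px 291.546875 231.53515625 z 0.078 mean [0.4346 0.0747] rect [435.1  74.9] [49.8 77.3] 76.7
rib 44 px 372.6818181818182 224.1590909090909 z 0.05 mean [ 0.4581 -0.2472] rect [ 459.  -247.2] [10.3 48.4] 85.4
plate 596 px 369.18791946308727 226.54697986577182 z 0.0075 mean [ 0.4532 -0.2415] rect [ 456.4 -235.8] [127.  178.2] 88.2
lamp 1632 px 333.87316176470586 181.0876225490196 z 0.2102 mean [ 0.6034 -0.079 ] rect [605.6 -79.2] [163.5 165.2] 43.6
spool 167 px 292.2694610778443 187.92814371257484 z 0.0428 mean [0.6126 0.0629] rect [613.7  63.1] [54.9 55.9] 21.1
term 54 px 257.94444444444446 257.94444444444446 z 0.0182 mean [0.3392 0.2078] rect [337.2 211.6] [55.8 27.5] 89.3
0.0025918562441271664 [0.49545163 0.03381938 0.00393488] [0.31916665 0.04189753 0.01436503]
```

View pics/c1.png

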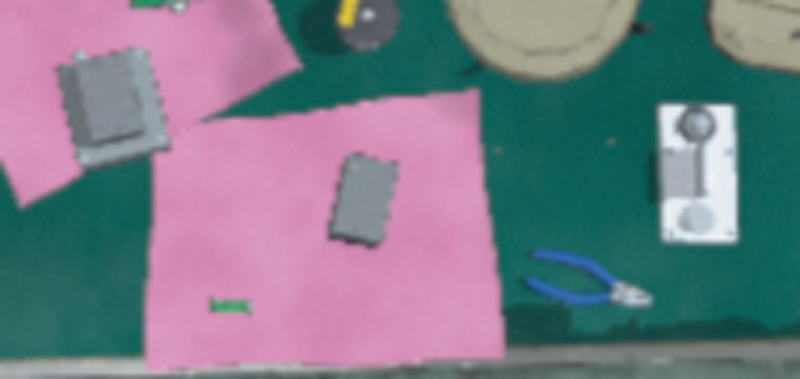

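The crop confirms three things:
- The grey case on the grey camera at crop (108,97) is the loose one, with its top at z 0.087.
- The grey two-case column is at (363,200), with its top at z 0.078.
- The white tray has its rib at (682,172), and the ball is on its +x (upper) side at (698,122).

I'm moving on the robot's side of the lamp to above the loose case.

Call:
step_arm(motion=[[8.54,32.1,-42.3,0,14],[8.54,32.1,-42.3,0,14],[8.54,32.1,-42.3,0,14],[8.54,32.1,-42.3,0,14],[8.54,32.1,-42.3,0,14],[8.54,32.1,-42.3,0,14],[8.54,32.1,-42.3,0,14],[8.54,32.1,-42.3,0,14],[8.54,32.1,-42.3,0,14],[8.54,32.1,-42.3,0,14],[8.54,32.1,-42.3,0,14],[8.54,61.5,-71.0,7,14],[8.54,61.5,-71.0,7,14],[8.54,61.5,-71.0,7,14],[8.54,61.5,-71.0,7,14],[8.54,61.5,-71.0,7,14],[8.54,61.5,-71.0,7,14],[8.54,61.5,-71.0,7,14],[8.54,61.5,-71.0,7,14],[8.54,61.5,-71.0,7,14]], force=40)

```text
time: 2.1
tool_pos: [0.5332, 0.3124, 0.1596]
tcp_rot: [-3.121, -0.355, 0.002]
wrist_force: [-0.3, -0.8, 0.2]
width: 0.998
grip_force: 0.0
```

```bash
cat > m.py <<'E'
from h import *
def mom(m,W,name):
    P=W[m]; c=P[:,:2].mean(0); u=np.linalg.eigh(np.cov((P[:,:2]-c).T))[1][:,1]
    r=cv2.minAreaRect((P[:,:2]*1000).astype(np.float32)); 
    a=np.degrees(np.arctan2(u[1],u[0])); print(name,m.sum(),"mean",c.round(4),"z",np.median(P[:,2]).round(4),"pca",((a+90)%180-90).round(1),"rect",np.round(r[0],1),np.round(r[1],1),round(r[2],1))
def sel(W,u0,v0,u1,v1,z0,z1):
    m=np.zeros(W.shape[:2],bool);m[v0:v1,u0:u1]=1
    return m&(W[...,2]>z0)&(W[...,2]<z1)
E
python3 - <<'E'
from m import *
def go(n,boxes,colour):
    d=np.load(f"pics/{n}0.npy");W=world(n,d);W[d==0]=9
    for k,b in boxes.items(): mom(sel(W,*b),W,n+" "+k)
    return W
W=go("top",{"loose":(211,189,256,233,.083,.093),"column":(275,214,310,250,.074,.083),"rib":(352,205,390,250,.042,.06)},0)
p=cv2.imread("pics/top0.png"); m=sel(W,352,205,392,250,-.02,.03)&(p.min(2)>140); mom(m,W,"plate")
p2=cv2.imread("pics/side0.png")
go("side",{"loose":(220,185,260,225,.083,.093),"column":(225,218,260,250,.074,.083)},0)
s=bot.read_state();print(s["time"],s["tool_pos"],R.from_rotvec(s["tcp_rot"]).as_matrix().round(3),s["q"].round(2))
E
```

```text
top loose 164 mean [0.5327 0.3088] z 0.0877 pca 15.5 rect [533.2 309.1] [76.5 49.5] 11.5
top column 154 mean [0.4343 0.0738] z 0.0783 pca -9.7 rect [434.1  75.3] [49.3 75.1] 75.6
top rib 36 mean [ 0.4586 -0.2479] z 0.0506 pca -2.8 rect [ 459.  -247.2] [10.3 48.4] 85.4
plate 460 mean [ 0.4501 -0.2473] z 0.0065 pca -3.2 rect [ 456.4 -248.7] [ 72.  131.4] 86.9
side loose 95 mean [0.521  0.3197] z 0.0863 pca -75.9 rect [502.7 357.9] [ 75.  183.5] 22.4
side column 111 mean [0.4282 0.0676] z 0.0773 pca -10.4 rect [429.4  68.7] [58.5 73.7] 76.4
2.1 [0.53317666 0.31241208 0.15956912] [[ 0.974  0.224 -0.001]
 [ 0.224 -0.974  0.001]
 [-0.001 -0.001 -1.   ]] [0.49 0.21 1.8  0.   1.13 1.83]
```

Call:
step_arm(motion=[[8.54,0,0,4,0],[8.54,0,0,7,0],[8.54,0,0,9,0],[8.54,0,0,10,0],[8.54,0,0,10.6,0],[8.54,0,0,10.6,0],[4,0,0,10.6,0],[4,0,0,10.6,0],[4,0,0,10.6,0],[4,0,0,10.6,0],[4,0,0,10.6,0],[4,0,0,10.6,0],[4,0,0,10.6,0],[4,0,0,10.6,0]], force=40)

```text
time: 3.5
tool_pos: [0.5343, 0.3091, 0.0569]
tcp_rot: [-3.121, -0.35, -0.004]
wrist_force: [-0.4, -1.1, 6.6]
width: 0.579
grip_force: 43.2
```

Call:
step_arm(motion=[[4,0,0,-2,0],[4,0,0,-5,0],[4,0,0,-8,0],[4,0,0,-8.5,0],[4,-2,3,-8.5,4],[4,-4.5,6.2,-8.5,8],[4,-7.5,10.3,-8.5,13],[4,-10.5,14.5,-8.5,18],[4,-13,18,-8.5,22],[4,-14.3,20,-8.5,24],[4,-14.8,20.6,-8.5,25.5],[4,-14.8,20.6,-8.5,25.5],[4,-14.8,20.6,-8.5,25.5],[4,-14.8,20.6,-8.5,25.5]])

```text
time: 4.9
tool_pos: [0.435, 0.0759, 0.1402]
tcp_rot: [-3.122, 0.345, -0.0]
wrist_force: [0.4, -0.1, -1.6]
width: 0.576
grip_force: 42.5
```

```bash
python3 - <<'E'
from m import *
s=bot.read_state();Rm=R.from_rotvec(s["tcp_rot"]).as_matrix();print(s["tool_pos"],np.degrees(np.arctan2(Rm[1,0],Rm[0,0])),s["width"],s["wrist_force"])
p,d=shot("top","t2");W=world("top",d);W[d==0]=9
mom(sel(W,200,180,262,240,.045,.058),W,"cambox")
a=cv2.imread("pics/t2.png")[185:245,200:310]; cv2.imwrite("pics/c2.png",cv2.resize(a,(390,213),interpolation=2))
ps,ds=shot("side","s2");b=cv2.imread("pics/s2.png")[175:260,205:295]
A=cv2.resize(a,(400,218),interpolation=2);B=cv2.resize(b,(400,378),interpolation=2)
cv2.imwrite("pics/c2.png",np.vstack([A,B]))
E
```

```text
[0.43503489 0.07586736 0.14018603] -12.609892202414489 0.5761368067536363 [ 0.41180095 -0.11931232 -1.55162026]
cambox 446 mean [0.5302 0.3069] z 0.0515 pca 19.0 rect [530.5 307.4] [100.6  89.5] 12.7
```

View pics/c2.png

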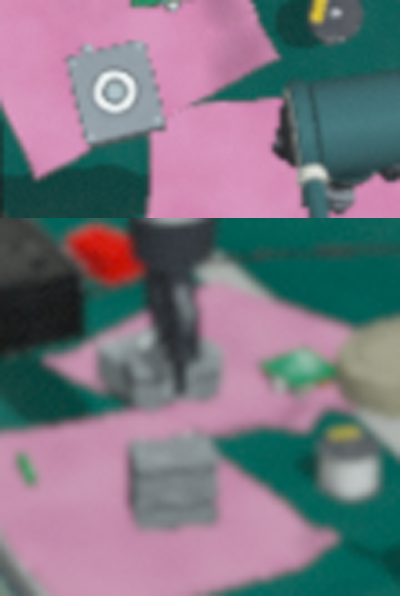

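The top view shows the camera uncovered, with the window at crop (115,92). The side view shows the case held above the column at (160,365), and the column at (175,480). I'll compare the held case with the column in the side depth.

```bash
python3 - <<'E'
from m import *
d=np.load("pics/s2.npy");W=world("side",d);W[d==0]=9
h=np.radians(-12.6);C=np.array([.435,.0755]);X=np.array([np.cos(h),np.sin(h)]);Y=np.array([-X[1],X[0]])
p=cv2.imread("pics/s2.png").astype(int); 
q=W[...,:2]-C; x=q@X;y=q@Y;z=W[...,2]
reg=(abs(x)<.06)&(abs(y)<.045)
for z0,z1 in((.02,.035),(.05,.07),(.115,.125),(.125,.135),(.135,.145),(.145,.155),(.155,.165),(.165,.175),(.175,.19)):
    m=reg&(z>z0)&(z<z1)
    if m.sum()>3: print(z0,m.sum(),"x",np.percentile(x[m],[2,50,98]).round(4),"y",np.percentile(y[m],[2,50,98]).round(4))
for nm,zz in(("coltop",.078),("heldtop",.168)):
    m=reg&(abs(z-zz)<.005);print(nm,m.sum(),np.median(z[m]) if m.any() else 0)
    for n2,s2 in(("x",x),("y",y)): print(n2,s2[m].min().round(4),s2[m].max().round(4))
# circle of window
a=cv2.imread("pics/t2.png"); v,u=185+92/3.636,200+115/3.636
w=atz("top",u,v,.051);print("window approx",w)
dt=np.load("pics/t2.npy");Wt=world("top",dt);m=np.zeros(dt.shape,bool);m[200:222,222:242]=1
m&=(a.min(2)>190);vv,uu=np.nonzero(m);print(m.sum(),uu.mean(),vv.mean(),(uu.min()+uu.max())/2,(vv.min()+vv.max())/2,atz("top",uu.mean(),vv.mean(),.051))
E
```

```text
0.02 68 x [-0.0425 -0.0122  0.0336] y [-0.0338 -0.0256  0.0077]
0.05 96 x [-0.0421 -0.0109  0.032 ] y [-0.0346 -0.0262  0.0064]
0.125 8 x [-0.0212  0.0057  0.0244] y [-0.0238 -0.0213 -0.0147]
0.135 39 x [-0.0431 -0.0227  0.0324] y [-0.0312 -0.0249  0.0222]
0.145 51 x [-0.0436 -0.0066  0.0341] y [-0.0378 -0.0261  0.0157]
0.155 43 x [-0.0423 -0.0113  0.0292] y [-0.041  -0.0251  0.0026]
0.165 99 x [-0.043  -0.0159  0.0321] y [-0.0407 -0.0114  0.0253]
0.175 13 x [-0.0153 -0.0128  0.0049] y [-0.0394  0.0232  0.0351]
coltop 117 0.07694686448432608
x -0.0422 0.0336
y -0.0358 0.0225
heldtop 104 0.16883428904624231
x -0.0438 0.0334
y -0.042 0.0286
window approx [0.52757477 0.30698343 0.051     ]
59 231.03389830508473 209.67796610169492 231.0 210.0 [0.53013541 0.30929785 0.051     ]
```

The held case and the column agree within about 1 mm in x and y. The case's underside is about 56 mm above the column lid, so I'm lowering it.

Call:
step_arm(motion=[[4,0,0,2,0],[4,0,0,3.5,0],[4,0,0,4.5,0],[4,0,0,5.0,0],[4,0,0,5.3,0],[4,0,0,5.4,0],[4,0,0,5.4,0],[4,0,0,5.4,0]])

```text
time: 5.8
tool_pos: [0.4351, 0.0749, 0.0869]
tcp_rot: [-3.122, 0.347, -0.002]
wrist_force: [-0.2, -0.1, -1.3]
width: 0.578
grip_force: 42.5
```

Call:
step_arm(motion=[[4,0,0,0.1,0],[4,0,0,0.2,0],[4,0,0,0.3,0],[4,0,0,0.3,0],[4,0,0,0.4,0],[4,0,0,0.4,0],[4,0,0,0.4,0]])

```text
time: 6.5
tool_pos: [0.4348, 0.0749, 0.0839]
tcp_rot: [3.122, -0.347, 0.0]
wrist_force: [-5.8, -0.0, 11.6]
width: 0.574
grip_force: 44.0
```

Call:
step_arm(motion=[[4,0,0,-0.1,0],[4,0,0,-0.1,0],[5.4,0,0,-0.1,0],[6.0,0,0,-0.1,0],[7,0,0,-0.1,0],[8.54,0,0,-0.1,0],[8.54,0,0,-0.1,0],[8.54,0,0,-0.1,0],[8.54,0,0,-0.1,0],[8.54,0,0,-2,0],[8.54,0,0,-5,0],[8.54,0,0,-9,0],[8.54,0,0,-12,0],[8.54,0,0,-12,0]])

```text
time: 7.9
tool_pos: [0.4381, 0.0753, 0.2077]
tcp_rot: [-3.12, 0.347, -0.015]
wrist_force: [0.7, 0.2, 0.3]
width: 1.001
grip_force: 0.0
```

Call:
step_arm(motion=[[8.54,0.1,4,-12,-2],[8.54,0.1,8.5,-12,-4],[8.54,0.2,13,-12,-6],[8.54,0.2,16.9,-12,-8],[7,3,21,-10,-9.6],[6,6,26,-8,-9.6],[5,8.5,30,-6,-9.6],[5,9.3,31,-4,-9.6],[5,9.3,31,-4,-9.6],[5,9.3,31,-4,-9.6]])

```text
time: 8.9
tool_pos: [0.4558, -0.2483, 0.2394]
tcp_rot: [-3.137, 0.088, 0.007]
wrist_force: [-0.0, 0.4, 1.1]
width: 0.588
grip_force: 0.0
```

```bash
python3 - <<'E'
from m import *
s=bot.read_state();Rm=R.from_rotvec(s["tcp_rot"]).as_matrix();print(s["tool_pos"],np.degrees(np.arctan2(Rm[1,0],Rm[0,0])),s["width"],s["wrist_force"])
p,d=shot("top","t3");W=world("top",d);W[d==0]=9
mom(sel(W,275,205,320,255,.105,.125),W,"stack top")
mom(sel(W,200,180,262,240,.045,.058),W,"cambox")
ps,ds=shot("side","s3")
Ws=world("side",ds);Ws[ds==0]=9
mom(sel(Ws,220,200,265,260,.108,.12),Ws,"stack top side")
a=cv2.resize(cv2.imread("pics/t3.png")[190:275,200:400],(800,340),interpolation=2)
b=cv2.resize(cv2.imread("pics/s3.png")[190:320,220:420],(400,260),interpolation=2);B=np.zeros((260,800,3),np.uint8);B[:,:400]=b
cv2.imwrite("pics/c3.png",np.vstack([a,B]))
E
```

```text
[ 0.45580477 -0.2482525   0.23943929] -3.2230286327169293 0.5881018389053689 [-0.04650209  0.44707661  1.11729724]
stack top 245 mean [0.4334 0.0767] z 0.1146 pca -14.3 rect [433.4  76.7] [49.1 76.8] 76.6
cambox 440 mean [0.5302 0.307 ] z 0.051 pca 0.2 rect [516.  355.2] [105.6 195.1] 16.8
stack top side 122 mean [0.4289 0.0708] z 0.1131 pca -15.0 rect [428.9  73.1] [56.6 75.1] 76.0
```

View pics/c3.png

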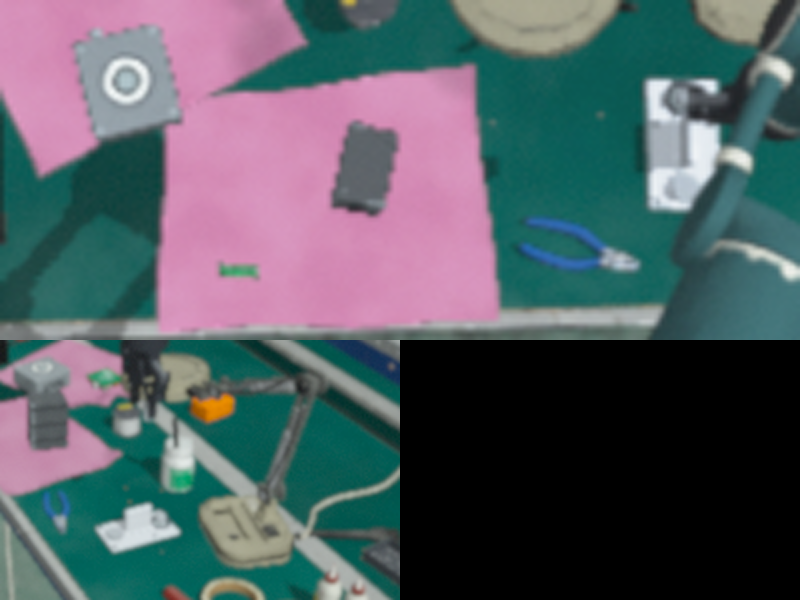

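The stack is upright and flush, with its top at z 0.1146. The tray's rib is at crop (668,143), under the gripper. I'm descending onto it.

Call:
step_arm(motion=[[5,0,0,4,0],[5,0,0,8.5,0],[5,0,0,13,0],[5,0,0,16,0],[5,0,0,17,0],[5,0,0,17,0],[5,0,0,17,0]])

```text
time: 9.7
tool_pos: [0.4588, -0.2484, 0.0746]
tcp_rot: [3.139, -0.083, 0.005]
wrist_force: [-0.3, -0.0, -0.1]
width: 0.588
grip_force: 0.0
```

```bash
python3 - <<'E'
from m import *
s=bot.read_state();print(s["tool_pos"])
ps,ds=shot("side","s4");W=world("side",ds);W[ds==0]=9
t=s["tool_pos"];P=W.reshape(-1,3);m=(abs(P[:,0]-t[0])<.1)&(abs(P[:,1]-t[1])<.07)&(P[:,2]>.03)&(P[:,2]<.058);Q=P[m];print(m.sum(),Q.min(0),Q.max(0),np.median(Q,0))
b=cv2.imread("pics/s4.png");K,o,Rm,_=cal("side");q=Rm.T@(t-o);u=int(K[0,2]-K[0,0]*q[0]/q[2]);v=int(K[1,2]+K[1,1]*q[1]/q[2]);print(u,v)
cv2.imwrite("pics/c4.png",cv2.resize(b[v-45:v+45,u-60:u+60],(600,450),interpolation=2))
E
```

```text
[ 0.45875246 -0.24835416  0.07461068]
82 [ 0.42794084 -0.31214933  0.03029636] [ 0.5579446  -0.24264613  0.05280639] [ 0.45357692 -0.25388241  0.04255076]
289 267
```

View pics/c4.png

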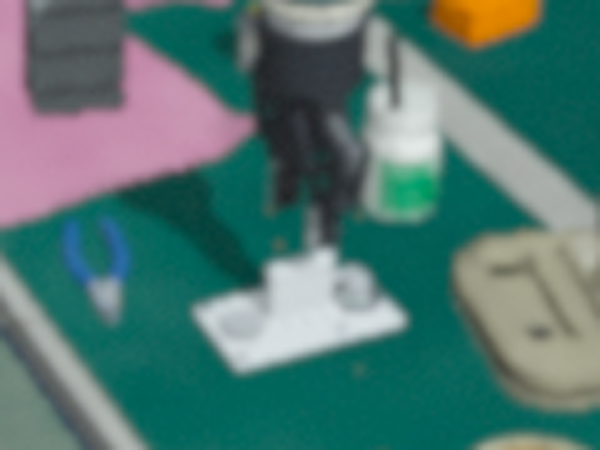

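The gripper is centred over the rib at (300,285), with a finger on each side. The ball is in its pocket at (355,285).

Call:
step_arm(motion=[[5,0,0,2,0],[5,0,0,4,0],[5,0,0,5,0],[5,0,0,5.4,0],[5,0,0,5.4,0],[3,0,0,5.4,0],[2,0,0,5.4,0],[1.5,0,0,5.4,0],[1.2,0,0,5.4,0],[0.9,0,0,5.4,0],[0.6,0,0,5.4,0],[0.4,0,0,5.4,0],[0.4,0,0,5.4,0],[0.4,0,0,5.4,0],[0.4,0,0,5.4,0]], force=60)

```text
time: 11.25
tool_pos: [0.4576, -0.2485, 0.019]
tcp_rot: [3.14, -0.085, 0.002]
wrist_force: [-0.8, -1.0, 5.8]
width: 0.105
grip_force: 59.3
```

Call:
step_arm(motion=[[0.4,0,0,-0.2,0],[0.4,0,0,-0.6,0],[0.4,0,0,-1.2,0],[0.4,0,0,-2,0],[0.4,0,0,-3,0],[0.4,0,0,-4,0],[0.4,0,0,-5,0],[0.4,0,0,-6,0],[0.4,0,0,-7.2,0],[0.4,0,0,-8.4,0],[0.4,0,0,-9.6,0],[0.4,0,0,-10.8,0],[0.4,0,0,-12,0],[0.4,0,0,-13.2,0],[0.4,0,0,-14.2,0],[0.4,0,0,-15,0],[0.4,0,0,-15.6,0],[0.4,0,0,-15.9,0],[0.4,0,0,-16,0],[0.4,0,0,-16,0]])

```text
time: 13.25
tool_pos: [0.4569, -0.2479, 0.178]
tcp_rot: [-3.14, 0.085, 0.001]
wrist_force: [0.5, 0.1, -3.3]
width: 0.107
grip_force: 58.4
```

```bash
python3 - <<'E'
from m import *
s=bot.read_state();Rm=R.from_rotvec(s["tcp_rot"]).as_matrix();print(s["tool_pos"],np.degrees(np.arctan2(Rm[1,0],Rm[0,0])),s["width"],s["wrist_force"],s["torque"])
ps,ds=shot("side","s5");W=world("side",ds);W[ds==0]=9
t=s["tool_pos"];K,o,Rc,_=cal("side");q=Rc.T@(t-o);u=int(K[0,2]-K[0,0]*q[0]/q[2]);v=int(K[1,2]+K[1,1]*q[1]/q[2])
b=cv2.imread("pics/s5.png");cv2.imwrite("pics/c5.png",cv2.resize(b[v-45:v+45,u-60:u+60],(600,450),interpolation=2))
m=(abs(W[...,0]-t[0])<.08)&(abs(W[...,1]-t[1])<.05)&(W[...,2]>t[2]-.04)&(W[...,2]<t[2])&(b.min(2)>130)
P=W[m];c=P-P.mean(0);print(m.sum(),P.min(0),P.max(0))
mm=m&(W[...,2]<t[2]-.004);P=W[mm];A=np.c_[P[:,:2]-t[:2],np.ones(len(P))]
for i in range(6):
    k=np.linalg.lstsq(A,P[:,2],rcond=None)[0];r=P[:,2]-A@k;g=r<.003;P=P[g];A=A[g]
print("plate plane slopes,z",k,len(P))
E
```

```text
[ 0.45686336 -0.2478521   0.17796684] -3.0941150891543714 0.10742912266278525 [ 0.46342597  0.1183541  -3.34370144] [ 0.02209995  0.02867719 -0.01477437]
399 [ 0.38562891 -0.28928619  0.15707415] [ 0.5163324  -0.20843844  0.17755276]
plate plane slopes,z [0.00623813 0.01466713 0.16339818] 254
```

View pics/c5.png

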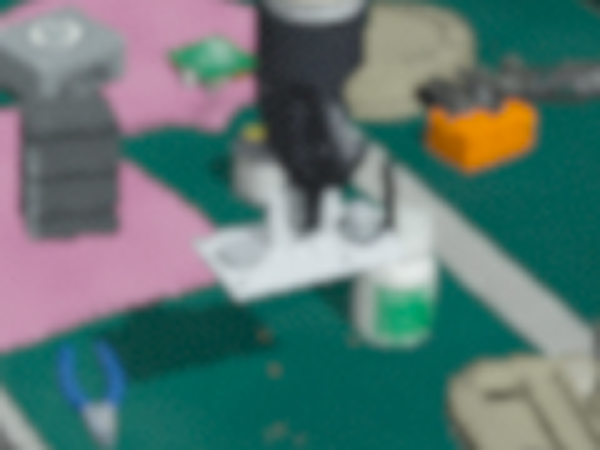

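The tray is level (slope under 0.02 rad), with its underside about 20 mm below the TCP and the ball in its pocket at (360,220). I'm carrying it on the robot's side of the lamp.

Call:
step_arm(motion=[[0.4,-0.2,-0.2,0,0],[0.4,-0.5,-0.6,0,0],[0.4,-0.9,-1.2,0,0],[0.4,-1.4,-2.2,0,0],[0.4,-2,-3.6,0,0],[0.4,-2.7,-5.4,0,0],[0.4,-3.5,-7.4,0,0],[0.4,-4.3,-9.6,0,0],[0.4,-5,-11.8,0,0],[0.4,-5.5,-14,0,0],[0.4,-5.9,-16.2,0,0],[0.4,-6.1,-18.4,0,0],[0.4,-6.3,-20.6,0,0],[0.4,-6.4,-22.8,0,0],[0.4,-6.5,-24.8,0,0],[0.4,-6.6,-26.4,0,0],[0.4,-6.7,-27.8,0,0],[0.4,-6.8,-28.8,0,0],[0.4,-6.8,-29.3,0,0],[0.4,-6.8,-29.5,0,0]])

```text
time: 15.3
tool_pos: [0.4047, 0.0508, 0.1783]
tcp_rot: [3.14, -0.083, 0.0]
wrist_force: [-1.1, -0.2, -1.6]
width: 0.108
grip_force: 58.5
```

Call:
step_arm(motion=[[0.4,0,-0.2,0,0],[0.4,0.1,-0.6,0,0],[0.4,0.2,-1.2,0,-0.5],[0.4,0.4,-2.2,0,-1],[0.4,0.7,-3.6,0,-2],[0.4,1.1,-5.4,0,-3],[0.4,1.6,-7.4,0,-4.5],[0.4,2.2,-9.4,0,-6],[0.4,2.8,-11.4,0,-7.5],[0.4,3.4,-13.4,0,-9],[0.4,4,-15.4,0,-10.5],[0.4,4.6,-17.4,0,-12],[0.4,5.2,-19.4,0,-13],[0.4,5.7,-21.2,0,-14],[0.4,6.1,-22.7,0,-15],[0.4,6.4,-23.8,0,-15.5],[0.4,6.6,-24.6,0,-16],[0.4,6.7,-25,0,-16],[0.4,6.8,-25.2,0,-16],[0.4,6.8,-25.2,0,-16]])

```text
time: 17.3
tool_pos: [0.4866, 0.298, 0.1783]
tcp_rot: [3.122, 0.353, -0.0]
wrist_force: [-0.2, -1.3, -2.2]
width: 0.107
grip_force: 58.5
```

Call:
step_arm(motion=[[0.4,0,0,0.1,0],[0.4,0,0,0.4,0],[0.4,0,0,0.8,0],[0.4,0,0,1.3,0],[0.4,0,0,1.8,0],[0.4,0,0,2.2,0],[0.4,0,0,2.5,0],[0.4,0,0,2.6,0],[0.4,0,0,2.6,0],[0.4,0,0,2.6,0],[0.4,0,0,2.6,0]])

```text
time: 18.4
tool_pos: [0.4868, 0.2984, 0.1526]
tcp_rot: [-3.121, -0.353, -0.001]
wrist_force: [-0.7, 0.4, -1.9]
width: 0.107
grip_force: 58.5
```

```bash
python3 - <<'E'
from m import *
s=bot.read_state();Rm=R.from_rotvec(s["tcp_rot"]).as_matrix();h=np.arctan2(Rm[1,0],Rm[0,0]);t=s["tool_pos"];print(t,np.degrees(h),s["wrist_force"])
print("expected pocket",t[:2]+.045*np.array([np.cos(h),np.sin(h)]))
ps,ds=shot("side","s6");pt,dt=shot("top","t6")
W=world("top",dt);a=cv2.imread("pics/t6.png");m=sel(W,200,170,280,250,.11,.145)&(dt>0);mom(m,W,"plate top")
Ws=world("side",ds);Ws[ds==0]=9;b=cv2.imread("pics/s6.png")
m=(abs(Ws[...,0]-t[0])<.1)&(abs(Ws[...,1]-t[1])<.07)&(abs(Ws[...,2]-.137)<.008);mom(m,Ws,"plate side")
A=cv2.resize(a[165:255,190:320],(650,450)[:2],interpolation=2);cv2.imwrite("pics/c6.png",cv2.resize(np.vstack([a[175:245,200:310],b[165:250,190:300]]),(440,620-24),interpolation=2))
E
```

```text
[0.48681292 0.29835746 0.15259176] 12.902381734486836 [-0.66678104  0.3726239  -1.9315484 ]
expected pocket [0.53067675 0.30840554]
plate top 190 mean [0.4509 0.2886] z 0.1388 pca -79.3 rect [453.8 291. ] [60.5 69.3] 12.7
plate side 183 mean [0.4768 0.2842] z 0.1383 pca 4.3 rect [484.  294.9] [136.5  77.5] 12.6
```

View pics/c6.png

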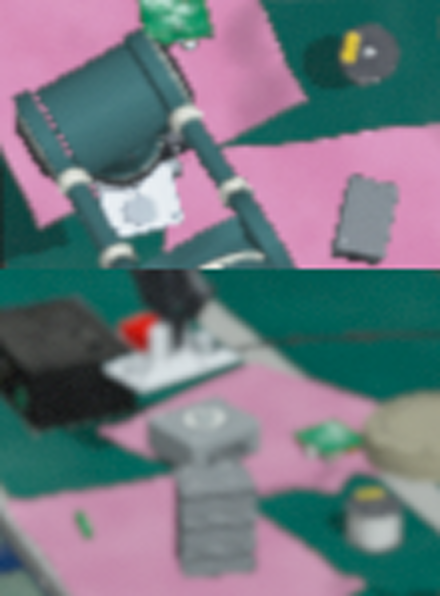

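The top view shows the tray's puck end at (140,205), which puts the tray centre at about (0.488, 0.299). The pocket is then within about 1 mm of the window, and the underside is about 81 mm above it. The side view shows the tray level with the ball in its pocket at (205,343), and the column upright at (215,515). I'm handing the job in.

```bash
python3 -c "
from workcell import bot
print(bot.finish_job())"
```

```text
the job is handed in; nothing more can be done
None
```

I handed the job in at about 18.5 s: the case is stacked flush on the column and released, and the tray is held level with the pocket over the window, its underside about 81 mm above it; the hand-in returned no verdict.

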